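Funnel in the jar, quail's egg in the tongs

TASK

I am filling the preserving jar with quail's eggs. First set the funnel upright into the jar's mouth, stem down, and let go of it; then take the tongs from their holder, close their jaws on the quail's egg (the small egg, not the hen's egg), and carry it to just above the funnel, centred over its opening. Finish still holding the tongs there, with the egg hanging still in their jaws clear of the funnel; touch the egg only with the tongs, and leave the hen's egg and the other things where they stand.

Things in the scene. Friction and masses are not known exactly. Their poses are not given: they have to be found in the camera images.
- jar: White stoneware preserving jar, loose, 0.5 kg, 88 mm tall, body 74 mm across, narrowing to a round neck 54 mm outside and 46 mm inside. Origin: centre of its underside, z up.
- jar_mouth (a point): Centre of the jar's mouth, level with its rim, 88 mm above its underside.
- funnel_mid (a point): Middle of the small steel funnel (loose, 80 g, 60 mm tall, standing stem down): on its axis, 30 mm above the stem's end; z up to the collar. Round stem 30 mm long, 36 mm across at its end, 40 at its top; above it a cone 12 mm tall, then a straight collar 18 mm tall, 60 mm across, to grip from above. Seated, the cone rests on the jar's rim and this point is about 3 mm below the rim.
- funnel_mouth (a point): Centre of the funnel's open top, on its axis, level with the collar's upper edge; 30 mm above funnel_mid.
- holder: White rectangular stoneware holder, open at the top, in which the tongs stand. 32 x 90 x 60 mm (x, y, z), 0.5 kg, loose; its inside is 22 x 80 mm with a floor 5 mm thick. Origin: centre of its underside, long side along its y.
- tongs: Steel serving tongs, 143 mm tall, 80 g, standing jaws down in the holder. A small head at the top joins two arms that spread downward, hinged there 137 mm above the jaws' ends; they close symmetrically along the tongs' y axis and are sprung open. Origin: midway between the jaws, level with their ends; z up to the head.
- tongs_grip (a point): Where to grip the tongs: midway between the black grip plates (16 mm wide, 44 tall), 103 mm above the jaws' ends, 40 mm below the tongs' top. Squeeze along y. Width over the plates 51 mm open, 42 mm closed on the quail's egg. The spring pushes each plate out with 3 N open, 6 N closed: held at 46 to 48 mm wide they stay nearly open and can be carried; squeeze 15 to 30 N to hold the egg.
- tongs_jaws (a point): Middle between the two jaws, 12 mm above their lower ends and 91 mm below tongs_grip. The jaws are flat paddles 18 mm wide, 24 mm tall, 3 mm thick, 59 mm apart inside when open (66 mm outside) and parallel when closed on the quail's egg.
- quail_egg_mid (a point): Middle of the quail's egg: the smaller egg, white, 14 g, 25 mm across and 32 mm tall, standing loose in a low wooden egg cup; this point is 15 mm above its lower end. Its thickest part is at this height, about 25 mm above the worktop.
- quail_cup: Small wooden egg cup under the quail's egg: foot 38 mm across and 5 mm tall, ring 23 mm across (narrower than the egg) up to 14 mm high. Origin: centre of its underside.
- hen_egg_mid (a point): Middle of the hen's egg: the larger white egg, 44 mm across and 57 mm tall, in a bigger wooden egg cup with a 56 mm foot. Leave it alone. This point is about 43 mm above the worktop.
- tuna_tin: Tin, 86 mm across, 40 mm tall; bystander. Origin: centre of its underside.
- salt_shaker: Salt shaker, 44 mm across, 90 mm tall; bystander. Origin: centre of its underside.
- vanilla_bottle: Small dark bottle, 33 mm across, 102 mm tall; bystander. Origin: centre of its underside.
- tumbler: Clear drinking glass, 81 mm across, 92 mm tall; bystander. Origin: centre of its underside.
- funnel: The funnel as a body; origin at the centre of its stem's end, z up its axis. Its wall is 3 mm thick, the stem's bore 30 mm at its end.
- quail_egg: The quail's egg as a body; origin at its lower end.

How it is judged (in metres and radians):
On the way, in this order (a step that is already met when the one before it is completed fails the run):
1. the funnel sits upright in the jar's mouth, let go (horizontal distance between funnel_mid and jar_mouth below 0.007 m and z of funnel_mid in the frame of jar_mouth below 0.001 m and angle between funnel's own z axis and vertical below 0.15 rad and contact force between funnel and jar above 0.1 N and contact force between funnel and the fingers below 0.1 N), for 0.2 s.
2. the quail's egg is lifted out of its cup in the tongs' jaws (height (world z) of quail_egg_mid above 0.06 m and contact force between quail_egg and tongs above 0.1 N and contact force between tongs and the fingers above 0.5 N and contact force between quail_egg and quail_cup below 0.02 N), for 0.2 s.
At the end, for the whole second after the job is handed in: Funnel upright (0.15 rad), centred (7 mm) in the standing jar, its middle at most 1 mm above the rim. Egg in the jaws, tongs in the gripper, egg's middle within 20 mm of the funnel's axis and 18 to 100 mm above its mouth, at rest; egg and tongs clear of the funnel (horizontal distance between funnel_mid and jar_mouth below 0.007 m and z of funnel_mid in the frame of jar_mouth below 0.001 m and angle between funnel's own z axis and vertical below 0.15 rad and angle between jar's own z axis and vertical below 0.1 rad and horizontal distance between quail_egg_mid and funnel_mouth below 0.02 m and z of quail_egg_mid in the frame of funnel_mouth between 0.018 and 0.1 m and contact force between quail_egg and tongs above 0.1 N and contact force between tongs and the fingers above 0.5 N and contact force between quail_egg and funnel below 0.02 N and contact force between tongs and funnel below 0.05 N and contact force between tongs and jar below 0.05 N and contact force between funnel and the fingers below 0.1 N and linear speed of quail_egg below 0.03 m/s); the arm keeps its last pose, push and grip.
It fails at once if the gripper or arm touched the quail's egg (contact force between quail_egg and the arm above 0.3 N or contact force between quail_egg and the fingers above 0.3 N).
It fails at once if the hen's egg was disturbed (distance of hen_egg_mid from where it was at the start of the episode above 0.02 m).
It fails at once if a bystander was pushed away or knocked over (distance of any of tuna_tin, salt_shaker, vanilla_bottle, tumbler from where it was at the start of the episode above 0.03 m or angle between any of salt_shaker, vanilla_bottle, tumbler's own z axis and vertical above 0.5 rad).
It also fails if it takes over 67 s, if anything falls off the work surface, if the arm or the gripper's body presses on something with over 40 N, if the wrist force passes 120 N, or if a joint passes its speed limit or range.

ROBOT

A 6-joint arm with a two-finger parallel gripper is mounted at the origin on a cart in front of the work surface, level with it; the furniture and walls round the work are solid. World frame = base frame: x ahead of the robot, y to its left, z up, the work surface at z = 0. Lengths are in mm, angles in degrees, forces in N, time in s.
With the tool pointing down it reaches from about 300 to 850 mm from the base axis. Payload 4.2 kg.
Tool frame: the origin (TCP) lies at the very end of the fingers, on their centre line; the grasp point (between the pads) lies 19 mm behind it; x points along the fingers, y is the direction in which the jaws open and shut, and the axes are right-handed (so a half turn about x gives the same grasp; the last joint's range is limited). The gripper opens to 91 mm and grips with 3 to 60 N. Pads are 32 mm wide; open, the fingers measure 118 mm over their backs; the gripper's body (76 mm by 178 mm) begins 60 mm behind the grasp point.
Start: joints at [64.343, 18.312, 89.639, -0, 72.044, -1.146], TCP at [238.555, 523.197, 213.976] pointing down, gripper open.
Joint ranges: [-177.97, 177.97], [-48.28, 115.42], [12.27, 149.76], [-77.06, 257.06], [2.81, 150.46], [-146.56, 146.56]. Speed limits (degrees/s): [147.25, 147.25, 180, 180, 180, 180].

INTERFACE

Orientations are given as [roll, pitch, yaw] about the fixed x, y, z axes, in that order (R = Rz(yaw) Ry(pitch) Rx(roll)).
In Python, from workcell import sensors, grab_frame, job_done, finder gives the robot as it stands.
- The arm moves only by the tool play_rows, never from a script. Its argument "motion" is a list of rows, each a list of 5 numbers: the shift along the world's x, y, z in m, then the turn about the world's z in rad, then the opening, from 0 (shut) to 1 (fully open). In form: [[tx, ty, tz, roll, fingers], ...]. A call has exactly 8 rows; each row is the pose to reach, as a shift and turn from the pose commanded when the call began; what a row does not reach only later rows make up. A row lasts 1/12 s, in which the tool goes at most 41.7 mm and 7.16 degrees, less where a joint would pass 70% of its speed; a pose out of reach is approached as far as the arm can. A call with a gripper value outside its range is refused whole. The fingers move at their own pace and stop on an object; "squeeze" is the grip in N (left out, the last holds). Time passes only in rows, so rows that repeat a pose let the fingers close, or fill a call up. It gives the time, the measured TCP pose, the force and the opening at its end, in the units of the state.
- sensors.state(): the state, without advancing time (a new reading comes with each control period).
- grab_frame(name): name is "side" or "top"; returns a dict with "img" (384x512x3 uint8, blue, green, red), "fx", "fy", "cx", "cy" (pixels), "rvec" (rotation vector, rad) and "tvec" (3), from world to camera coordinates, as OpenCV has them. Camera axes: x right, y down, z forward; pixel columns grow to the right and rows downward; lengths in mm; the calibration is good to about 2 mm. A picture is of the moment at which its call begins. There is no depth.
- job_done(): hands the job in, once; it reports no verdict.
Trained networks look in a picture, given as the dict that the camera call returned (one of the last four; its "shot" number tells which), for a name from the list of things; names that differ only in an ending like _2 or _b are one class to them, and where a whole thing is asked for, a point or a joint stands for the part that bears it (a point fixed in the world has none). Each returns a list of dicts, best first, with "conf" (0 to 1); they miss things now and then, are a little off and sometimes report something else, mostly with a low value. They report only what shows in the picture. A call takes as long as a camera call.
- finder.spot_in(picture, label): "point" ([column, row] in pixels, amid what is visible of it).
- finder.spot_point(picture, label): "point" ([column, row] in pixels: a listed point, or the origin of a listed thing).
The state is a dict: "time_s": time; "qpos": joint angles; "qvel": joint speeds; "effort": joint torques, N m; "ee_pos": TCP position; "ee_rot": TCP orientation; "force": force on the tool from outside, world axes, zero at the start; "torque": the same for the moment, N m; "gripper_width": finger opening in mm.
Only numpy, scipy, OpenCV 4.12 (cv2) and the standard library are available. Lean on these libraries where they do the work, as an engineer would, in place of code of your own. Each camera call takes 0.05 s, during which the arm holds its last target.

## Working session

There is one attempt and no reset: what is moved stays moved. The work goes in short steps, Python scripts to look and compute and a tool call to move; the robot and the scene stay as the last step left them, time stands still between calls to the robot, and variables do not carry over. Pictures are saved under pics/ and viewed, and the job is handed in when it is done.

Besides the shell and the picture viewer there is one more tool, called after "Request:" in YAML: its name, and indented under it one key for each argument. play_rows: Moves the arm, as the interface text tells. Its arguments: {"type":"object","properties":{"motion":{"type":"array","items":{"type":"array","items":{"type":"number"}}},"squeeze":{"type":"number"}},"required":["motion"]}

```bash
mkdir -p pics; ls; cat > h.py <<'E'
import numpy as np,cv2
from workcell import sensors,grab_frame,finder,job_done
def P(f):
    R=cv2.Rodrigues(np.array(f["rvec"],float))[0];t=np.array(f["tvec"],float).reshape(3)
    K=np.array([[f["fx"],0,f["cx"]],[0,f["fy"],f["cy"]],[0,0,1.]])
    return K,R,t
def ray(f,p):
    K,R,t=P(f);d=R.T@np.linalg.inv(K)@np.array([p[0],p[1],1.]);return -R.T@t,d/np.linalg.norm(d)
def atz(f,p,z):
    o,d=ray(f,p);return o+d*(z-o[2])/d[2]
def tri(fs,ps):
    A=np.zeros((3,3));b=np.zeros(3)
    for f,p in zip(fs,ps):
        o,d=ray(f,p);M=np.eye(3)-np.outer(d,d);A+=M;b+=M@o
    x=np.linalg.solve(A,b)
    return x,[np.linalg.norm((np.eye(3)-np.outer(ray(f,p)[1],ray(f,p)[1]))@(x-ray(f,p)[0])) for f,p in zip(fs,ps)]
def proj(f,X):
    K,R,t=P(f);c=R@np.array(X,float)+t;u=K@c;return u[:2]/u[2]
E
python3 - <<'E'
from h import *
s=grab_frame("side");t=grab_frame("top")
cv2.imwrite("pics/s0.png",s["img"]);cv2.imwrite("pics/t0.png",t["img"])
for f in(s,t): print(P(f)[0][0,0],ray(f,(256,192)))
for n in ["jar_mouth","jar","funnel_mid","funnel_mouth","funnel","holder","tongs","tongs_grip","tongs_jaws","quail_egg_mid","quail_cup","hen_egg_mid","tuna_tin","salt_shaker","vanilla_bottle","tumbler"]:
    a=finder.spot_point(s,n);b=finder.spot_point(t,n)
    print(n,[(np.round(x["point"]),round(x["conf"],2)) for x in a[:2]],[(np.round(x["point"]),round(x["conf"],2)) for x in b[:2]],end=" ")
    if a and b:
        X,r=tri([s,t],[a[0]["point"],b[0]["point"]]);print(np.round(X,1),np.round(r,1))
    else: print()
st=sensors.state();print(st)
E
```

```text
pics
427.08513369764484 (array([ -129.68045923, -1157.47685062,   631.04007581]), array([ 0.43793138,  0.81991171, -0.36872876]))
377.8321034208298 (array([ 289.16384622,   55.49187438, 1399.70205995]), array([ 0.15170852, -0.0087253 , -0.98838676]))
jar_mouth [] [(array([252., 212.]), 0.85)] 
jar [(array([229., 216.]), 0.89)] [(array([250., 213.]), 0.62)] [422.   66.9   9.3] [3.5 3.5]
funnel_mid [(array([260., 233.]), 0.61), (array([260., 226.]), 0.56)] [(array([302., 208.]), 0.47), (array([194., 211.]), 0.38)] [ 436.2 -124.4   26.7] [1.2 1.2]
funnel_mouth [(array([232., 183.]), 0.68), (array([259., 223.]), 0.53)] [(array([166., 178.]), 0.73), (array([303., 210.]), 0.66)] [570.  380.4   1.7] [7.8 7.8]
funnel [(array([258., 237.]), 0.81), (array([277., 276.]), 0.2)] [(array([201., 215.]), 0.6), (array([299., 209.]), 0.48)] [ 516.5  230.  -170.7] [90.2 90.2]
holder [(array([310., 242.]), 0.73), (array([209., 196.]), 0.57)] [(array([200., 212.]), 0.69)] [ 602.8  165.2 -169.7] [190.1 190.1]
tongs [(array([212., 200.]), 0.65), (array([227., 218.]), 0.36)] [(array([170., 178.]), 0.73), (a
[... 958 characters left out ...]
.2   3.6] [3.5 3.5]
tumbler [(array([221., 181.]), 0.82)] [] 
{'time_s': 1.7, 'qpos': array([ 6.43418148e+01,  1.83124207e+01,  8.96388532e+01,  1.35713375e-04,
        7.20444287e+01, -1.14622903e+00]), 'qvel': array([-0.01986311,  0.00230702,  0.03818871,  0.07358054, -0.10076741,
       -0.09955854]), 'effort': array([ 3.50712526e-04, -4.12339425e+01, -2.32228714e+01,  7.28056510e-02,
        3.77027225e-02,  7.46565860e-06]), 'ee_pos': array([238.56615662, 523.19162394, 213.97169706]), 'ee_rot': array([90.57458961, 89.99570066, 66.06259157]), 'force': array([1.04964894, 0.61515951, 0.87297747]), 'torque': array([ 0.03569604, -0.00288086, -0.01187856]), 'gripper_width': 91.12934883926934}
```

```bash
python3 - <<'E'
import cv2
s=cv2.imread("pics/s0.png");t=cv2.imread("pics/t0.png")
cv2.imwrite("pics/s0b.png",cv2.resize(s[150:330,170:370],None,fx=4,fy=3.3,interpolation=cv2.INTER_CUBIC)[:600])
cv2.imwrite("pics/t0b.png",cv2.resize(t[130:260,140:390],None,fx=3.2,fy=3.2,interpolation=cv2.INTER_CUBIC))
E
```

```text
(no output)
```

View pics/s0.png

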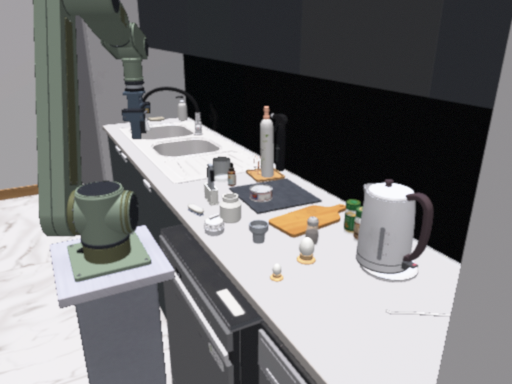

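View pics/t0.png

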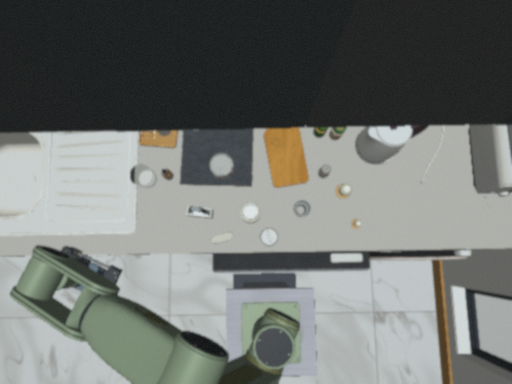

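```bash
sleep 1
```

```text
(no output)
```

View pics/s0b.png

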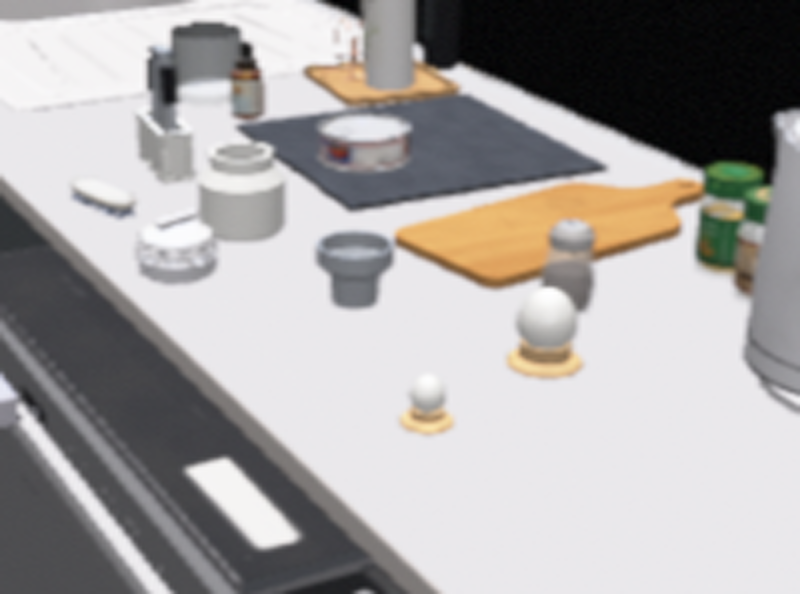

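View pics/t0b.png

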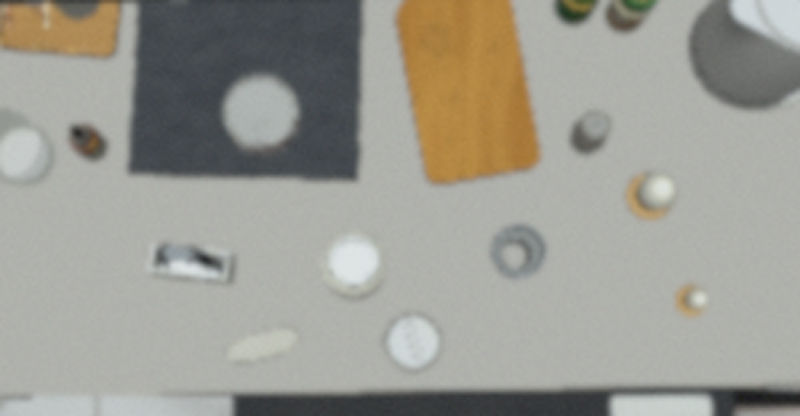

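```bash
cat > fit.py <<'E'
from h import *
from scipy.optimize import minimize
from scipy.ndimage import map_coordinates
A=np.linspace(0,2*np.pi,60,endpoint=False)
def ring(r,z): return np.c_[r*np.cos(A),r*np.sin(A),np.full(60,z)]
def projN(f,X):
    K,R,t=P(f);c=(X@R.T+t)@K.T;return c[:,:2]/c[:,2:]
def contour(f,parts,pos,yaw=0,S=8):
    """parts: list of point sets, each convex; union outline in px (subpixel)"""
    c,s=np.cos(yaw),np.sin(yaw);Rz=np.array([[c,-s,0],[s,c,0],[0,0,1]])
    ps=[projN(f,p@Rz.T+np.r_[pos,0]) if len(pos)==2 else projN(f,p@Rz.T+pos) for p in parts]
    if len(ps)==1:
        h=cv2.convexHull(ps[0].astype(np.float32)).reshape(-1,2); 
    else:
        al=np.vstack(ps);o=np.floor(al.min(0))-3;w=(np.ceil(al.max(0))-o+4)*S
        m=np.zeros((int(w[1]),int(w[0])),np.uint8)
        for p in ps: cv2.fillConvexPoly(m,cv2.convexHull(np.round((p-o)*S*16).astype(np.int32)),255,shift=4)
        cs,_=cv2.findContours(m,cv2.RETR_EXTERNAL,cv2.CHAIN_APPROX_NONE);h=max(cs,key=len).reshape(-1,2)/S+o
        h=h.astype(float)
    # resample
    h=np.vstack([h,h[:1]]);L=np.r_[0,np.cumsum(np.linalg.norm(np.diff(h,axis=0),axis=1))]
    u=np.linspace(0,L[-1],100,endpoint=False);q=np.c_[np.interp(u,L,h[:,0]),np.interp(u,L,h[:,1])]
    t=np.roll(q,-2,0)-np.roll(q,2,0);t/=np.linalg.norm(t,axis=1)[:,None]+1e-9
    return q,np.c_[t[:,1],-t[:,0]]
def score(f,G,q,n,d=0.9):
    a=q+n*d;b=q-n*d
    va=np.stack([map_coordinates(G[...,k],[a[:,1],a[:,0]],order=1) for k in range(3)],1)
    vb=np.stack([map_coordinates(G[...,k],[b[:,1],b[:,0]],order=1) for k in range(3)],1)
    return np.minimum(np.linalg.norm(va-vb,axis=1),60).mean()
def fit(items,p0,yaw=False,rng=8):
    """items: list of (frame,parts). p0=(x,y[,yaw]) """
    Gs=[cv2.GaussianBlur(f["img"],(0,0),0.6).astype(float) for f,_ in items]
    def cost(p):
        return -sum(score(f,G,*contour(f,parts,p[:2],p[2] if yaw else 0)) for (f,parts),G in zip(items,Gs))
    best=None
    g=np.linspace(-rng,rng,7)
    ys=np.radians([-8,-4,0,4,8]) if yaw else [0]
    c=[(cost(np.r_[p0[0]+a,p0[1]+b,([p0[2]+w] if yaw else [])]),p0[0]+a,p0[1]+b,(p0[2]+w if yaw else 0)) for a in g for b in g for w in ys]
    c.sort();x0=np.array(c[0][1:4 if yaw else 3])
    sx=np.vstack([x0]+[x0+np.eye(len(x0))[i]*([2,2,.05][i]) for i in range(len(x0))])
    r=minimize(cost,x0,method="Nelder-Mead",options=dict(initial_simplex=sx,xatol=.05,fatol=.01))
    return r.x,-r.fun
def cyl(r,z0,z1): return np.vstack([ring(r,z0),ring(r,z1)])
def cone(r0,z0,r1,z1): return np.vstack([ring(r0,z0),ring(r1,z1)])
def box(a,b,z0,z1): return np.array([[i*a/2,j*b/2,z] for i in(-1,1) for j in(-1,1) for z in(z0,z1)],float)
def egg(r,z,h0,h1):
    return np.vstack([ring(r*np.sqrt(max(0,1-v*v)),z+(h1 if v>0 else h0)*v) for v in np.linspace(-1,1,13)])
FUN=[cone(18,0,20,30),cone(20,30,30,42),cyl(30,42,60)]
E
python3 - <<'E'
from fit import *
s=grab_frame("side");t=grab_frame("top")
import pickle;pickle.dump((s,t),open("f0.pkl","wb"))
def g(col,row,z): return atz(t,(col,row),z)[:2]
def rep(n,parts,p0,**k):
    o=[]
    for its in ([(s,parts)],[(t,parts)],[(s,parts),(t,parts)]):
        x,v=fit(its,p0,**k);o.append((np.round(x,2),round(v,1)))
    print(n,np.round(p0,1),o)
rep("funnel",FUN,g(302,209,60))
rep("jar rim out",[ring(27,88)],g(251,212,88))
rep("jar rim in",[ring(23,88)],g(251,212,88))
rep("qegg",[egg(12.5,25,15,17)],g(358,223,28))
rep("qcup",[cyl(19,0,5)],g(356,223,3))
rep("hcup",[cyl(28,0,5)],g(344,191,3))
rep("holder",[box(32,90,0,60)],np.r_[g(200,212,60),-0.05],yaw=True)
rep("holdertop",[box(32,90,60,60)],np.r_[g(200,212,60),-0.05],yaw=True)
rep("tuna",[cyl(43,0,40)],g(222,164,40))
rep("salt",[cyl(22,0,75)],g(325,171,60))
E
```

```text
funnel [ 430.9 -119. ] [(array([ 431.03, -124.94]), np.float64(59.3)), (array([ 434.51, -118.27]), np.float64(39.7)), (array([ 434.54, -118.11]), np.float64(98.9))]
jar rim out [420.3  62.6] [(array([428.39,  63.94]), np.float64(46.3)), (array([425.3 ,  65.44]), np.float64(40.8)), (array([426.96,  64.5 ]), np.float64(82.7))]
jar rim in [420.3  62.6] [(array([428.01,  59.29]), np.float64(47.0)), (array([421.99,  64.25]), np.float64(37.7)), (array([423.94,  65.58]), np.float64(78.4))]
qegg [ 380.  -324.1] [(array([ 368.62, -338.6 ]), np.float64(47.3)), (array([ 374.72, -322.84]), np.float64(26.1)), (array([ 376.08, -325.84]), np.float64(56.2))]
qcup [ 381.8 -323.6] [(array([ 376.87, -323.74]), np.float64(43.9)), (array([ 380.36, -321.45]), np.float64(27.3)), (array([ 378.07, -322.55]), np.float64(69.3))]
hcup [ 501.9 -285.7] [(array([ 498.95, -283.25]), np.float64(46.4)), (array([ 503.05, -280.45]), np.float64(31.5)), (array([ 500.59, -281.44]), np.float64(74.7))]
holder [426.  244.3  -0. ] [(array([ 4.2404e+02,  2.4624e+02, -1.5000e-01]), np.float64(49.5)), (array([ 4.3143e+02,  2.4465e+02, -1.6000e-01]), np.float64(31.4)), (array([ 4.2402e+02,  2.4596e+02, -1.3000e-01]), np.float64(77.5))]
holdertop [426.  244.3  -0. ] [(array([ 4.2230e+02,  2.3871e+02, -2.0000e-01]), np.float64(44.0)), (array([ 4.2775e+02,  2.4109e+02, -2.7000e-01]), np.float64(40.0)), (array([ 4.2627e+02,  2.4127e+02, -3.1000e-01]), np.float64(81.0))]
tuna [604.3 166.9] [(array([604.72, 184.86]), np.float64(50.9)), (array([607.39, 172.87]), np.float64(58.2)), (array([606.75, 174.75]), np.float64(97.1))]
salt [ 567.4 -207. ] [(array([ 574.47, -201.35]), np.float64(34.5)), (array([ 573.5 , -209.56]), np.float64(38.1)), (array([ 571.99, -205.48]), np.float64(65.6))]
```

```bash
sed -i 's/,60).mean/,110).mean/' fit.py; cat > ov.py <<'E'
from fit import *
def overlay(f,lst,c,half,fn,Z=8):
    x0,y0=int(c[0]-half[0]),int(c[1]-half[1])
    im=f["img"][y0:y0+2*half[1],x0:x0+2*half[0]]
    im=cv2.resize(im,None,fx=Z,fy=Z,interpolation=cv2.INTER_CUBIC)
    for parts,pos,yaw,col in lst:
        q,_=contour(f,parts,pos,yaw)
        for p in q:
            u=((p-[x0,y0]+.5)*Z).astype(int);cv2.circle(im,tuple(int(a) for a in u),1,col,-1)
    cv2.imwrite(fn,im);return im
E
python3 - <<'E'
from ov import *
import pickle
s,t=pickle.load(open("f0.pkl","rb"))
# two half pictures stacked
def pair(lst,X,half,fn,Z=8):
    a=overlay(s,lst,proj(s,X),half,"/tmp/a.png",Z);b=overlay(t,lst,proj(t,X),half,"/tmp/b.png",Z)
    cv2.imwrite(fn,np.hstack([a,b]))
R=(0,0,255);G=(0,200,0);B=(255,0,0)
def f2(parts,p0,**k):
    a=fit([(s,parts)],p0,**k)[0];b=fit([(t,parts)],p0,**k)[0];c=fit([(s,parts),(t,parts)],p0,**k)[0];print(a,b,c);return c
c=f2(FUN,(431,-119));pair([(FUN,c[:2],0,R)],[431,-119,30],(25,25),"pics/o_fun.png")
c=f2([ring(27,88)],(424,64));c2=f2([cyl(37,0,50)],(424,64));pair([([ring(27,88)],c[:2],0,R),([cyl(37,0,50)],c2,0,G)],[424,64,40],(25,25),"pics/o_jar.png")
c=f2([box(32,90,0,60)],(425,244,-.15),yaw=True);pair([([box(32,90,0,60)],c[:2],c[2],R)],[425,244,60],(25,30),"pics/o_hol.png")
c=f2([egg(12.5,25,15,17),cyl(19,0,5)],(378,-323),rng=6);pair([([egg(12.5,25,15,17),cyl(19,0,5)],c[:2],0,R)],[378,-323,15],(20,20),"pics/o_egg.png",10)
E
```

```text
[ 432.58303189 -121.65815369] [ 434.71128337 -118.06726074] [ 433.84653727 -120.15881348]
[428.35139974  64.07592773] [425.28096223  65.45748357] [426.68947856  64.84423065]
[423.93961334  67.65634791] [418.62626139  68.4372762 ] [421.71572002  64.73979831]
[ 4.26933719e+02  2.49444934e+02 -1.52042163e-01] [ 4.27439554e+02  2.43356785e+02 -3.80779377e-01] [ 4.24676624e+02  2.44354065e+02 -1.54346790e-01]
[ 376.66023254 -324.67684937] [ 380.71936035 -321.07885742] [ 377.93082809 -323.13634682]
```

View pics/o_fun.png

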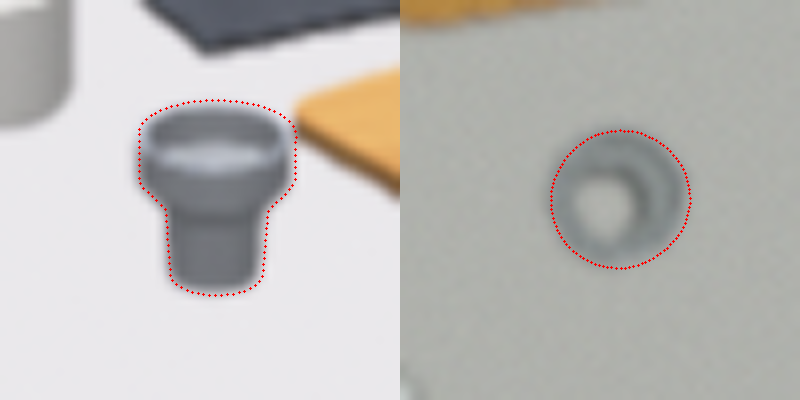

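View pics/o_jar.png

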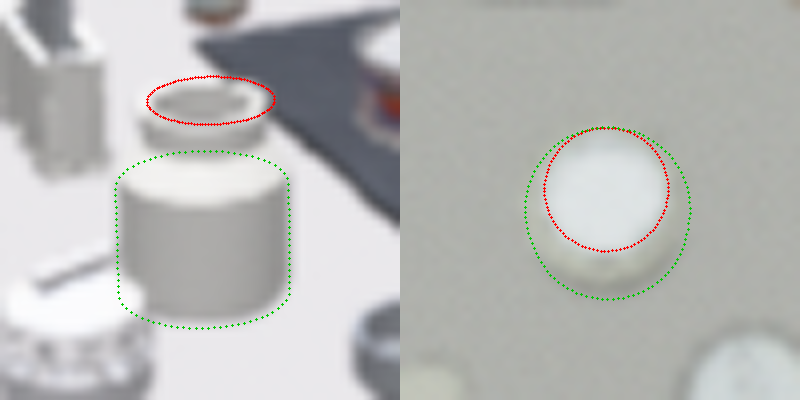

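View pics/o_hol.png

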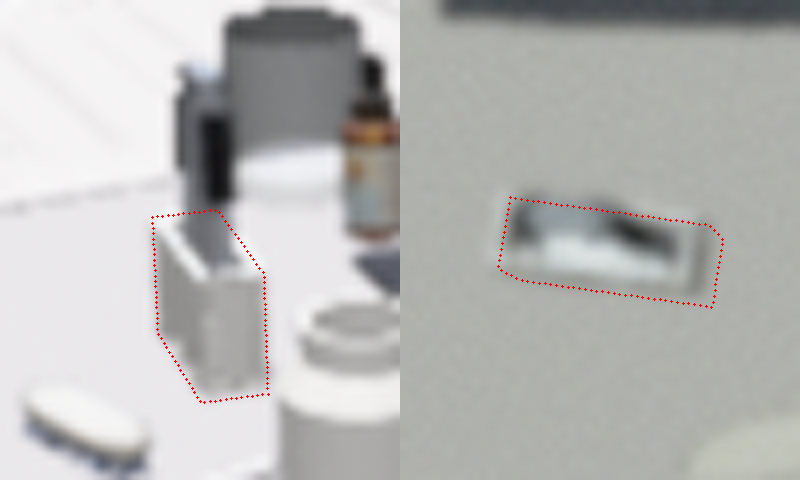

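View pics/o_egg.png

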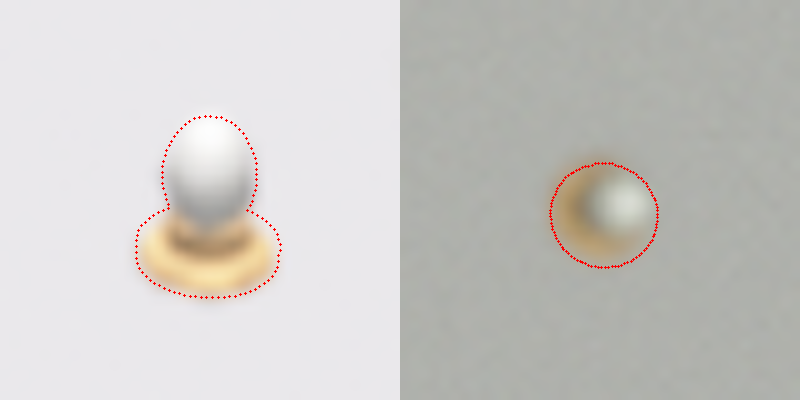

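```bash
python3 - <<'E'
from h import *
from scipy.spatial.transform import Rotation as Ro
st=sensors.state();print(st["time_s"],Ro.from_euler("xyz",st["ee_rot"],degrees=True).as_matrix().round(3),st["ee_pos"])
E
```

```text
1.8 [[ 0.     0.415  0.91 ]
 [ 0.     0.91  -0.415]
 [-1.     0.     0.   ]] [238.5525559  523.18191761 213.95724678]
```

Request:
play_rows:
  motion:
    - [0.012,-0.039,0.01,0,1]
    - [0.024,-0.078,0.01,0,1]
    - [0.036,-0.117,0.01,0,1]
    - [0.048,-0.156,0.01,0,1]
    - [0.06,-0.195,0.01,0,1]
    - [0.072,-0.234,0.01,0,1]
    - [0.084,-0.273,0.01,0,1]
    - [0.096,-0.312,0.01,0,1]

```text
time_s: 2.47
ee_pos: [334.6, 209.4, 224.2]
ee_rot: [48.7, 89.9, 24.3]
force: [0.7, 0.4, 0.0]
gripper_width: 91.0
```

Request:
play_rows:
  motion:
    - [0.012,-0.039,0,0,1]
    - [0.025,-0.078,0,0,1]
    - [0.037,-0.117,0,0,1]
    - [0.05,-0.156,0,0,1]
    - [0.062,-0.195,0,0,1]
    - [0.075,-0.234,-0.02,0,1]
    - [0.087,-0.273,-0.05,0,1]
    - [0.099,-0.312,-0.08,0,1]

```text
time_s: 3.13
ee_pos: [429.3, -86.1, 157.0]
ee_rot: [15.5, 89.8, -9.0]
force: [0.9, -0.0, 1.1]
gripper_width: 91.4
```

Request:
play_rows:
  motion:
    - [0,-0.019,-0.01,0,1]
    - [0,-0.019,-0.02,0,1]
    - [0,-0.019,-0.03,0,1]
    - [0,-0.019,-0.03,0,1]
    - [0,-0.019,-0.03,0,1]
    - [0,-0.019,-0.03,0,1]
    - [0,-0.019,-0.03,0,1]
    - [0,-0.019,-0.03,0,1]

```text
time_s: 3.8
ee_pos: [428.9, -102.7, 127.7]
ee_rot: [12.7, 89.9, -11.8]
force: [-0.1, -0.4, -0.4]
gripper_width: 91.3
```

```bash
python3 - <<'E'
from ov import *
s=grab_frame("side");t=grab_frame("top");st=sensors.state();print(st["ee_pos"],st["ee_rot"],st["time_s"])
import pickle;pickle.dump((s,t),open("f1.pkl","wb"))
X=[433,-120,80];R=(0,0,255)
a=overlay(s,[([ring(2,float(st["ee_pos"][2]))],st["ee_pos"][:2],0,R),(FUN,np.array([433,-120.]),0,(0,255,0))],proj(s,X),(40,40),"/tmp/a.png",6)
b=overlay(t,[([ring(2,float(st["ee_pos"][2]))],st["ee_pos"][:2],0,R)],proj(t,X),(25,40),"/tmp/b.png",6)
cv2.imwrite("pics/hov.png",np.hstack([a,b]))
E
```

```text
[ 428.63074033 -102.71646327  127.43135813] [ 12.94410597  89.93581076 -11.53584289] 3.9
```

View pics/hov.png

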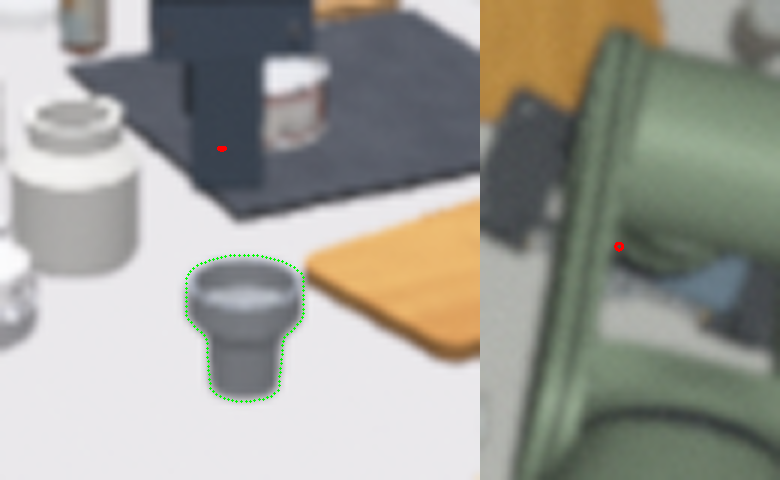

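Request:
play_rows:
  motion:
    - [0.0045,-0.0172,0,0,1]
    - [0.0045,-0.0172,-0.01,0,1]
    - [0.0045,-0.0172,-0.03,0,1]
    - [0.0045,-0.0172,-0.05,0,1]
    - [0.0045,-0.0172,-0.07,0,1]
    - [0.0045,-0.0172,-0.087,0,1]
    - [0.0045,-0.0172,-0.087,0,1]
    - [0.0045,-0.0172,-0.087,0,1]

```text
time_s: 4.57
ee_pos: [432.5, -119.9, 39.8]
ee_rot: [-175.6, 89.9, 159.9]
force: [0.7, 0.2, -0.4]
gripper_width: 91.3
```

```bash
python3 - <<'E'
from ov import *
s=grab_frame("side");st=sensors.state();print(st["ee_pos"],st["ee_rot"],st["time_s"],st["force"])
p=st["ee_pos"]
a=overlay(s,[([ring(2,float(p[2]))],p[:2],0,(0,0,255)),(FUN,np.array([433,-120.]),0,(0,255,0))],proj(s,[433,-120,60]),(45,45),"pics/hov2.png",8)
E
```

```text
[ 433.38326425 -120.14488033   40.49984803] [ 13.47616586  89.95452623 -11.02146788] 4.6167 [ 0.68430726 -0.09914867  0.71096524]
```

View pics/hov2.png

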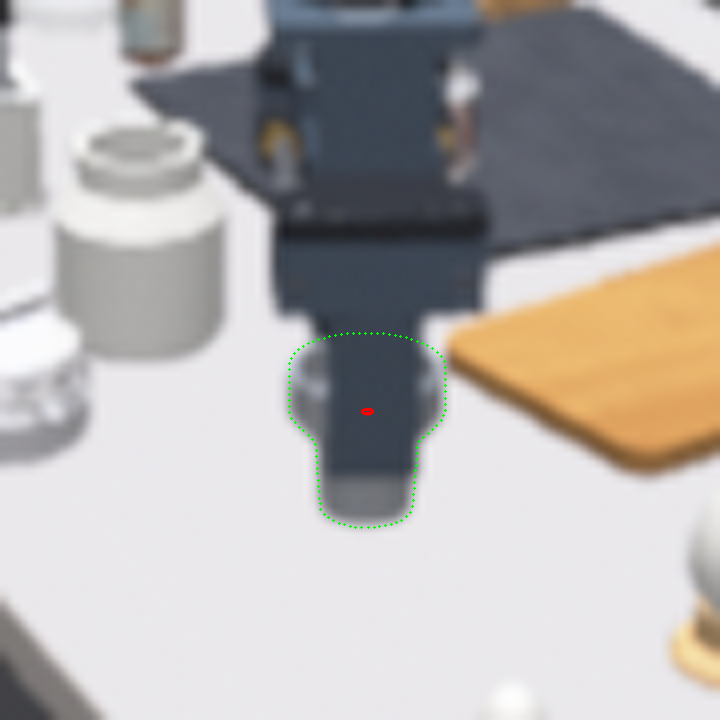

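Request:
play_rows:
  motion:
    - [0,0,0,0,0.6]
    - [0,0,0,0,0.5]
    - [0,0,0,0,0.5]
    - [0,0,0,0,0.5]
    - [0,0,0,0,0.5]
    - [0,0,0,0,0.5]
    - [0,0,0,0,0.5]
    - [0,0,0,0,0.5]
  squeeze: 20

```text
time_s: 5.28
ee_pos: [433.1, -120.2, 40.3]
ee_rot: [15.0, 90.0, -9.6]
force: [0.5, 0.2, 3.4]
gripper_width: 59.4
```

Request:
play_rows:
  motion:
    - [0,0,0.03,0,0.5]
    - [0,0,0.06,0,0.5]
    - [0,0.01,0.09,0,0.5]
    - [-0.002,0.04,0.115,0,0.5]
    - [-0.004,0.075,0.115,0,0.5]
    - [-0.006,0.11,0.115,0,0.5]
    - [-0.008,0.145,0.115,0,0.5]
    - [-0.008,0.165,0.115,0,0.5]

```text
time_s: 5.95
ee_pos: [423.7, 47.5, 154.8]
ee_rot: [149.5, 89.9, 125.0]
force: [0.3, -1.7, -0.5]
gripper_width: 59.1
```

Request:
play_rows:
  motion:
    - [0,0.01,0,0,0.5]
    - [0,0.02,0,0,0.5]
    - [0,0.02,0,0,0.5]
    - [0,0.02,0,0,0.5]
    - [0,0.02,0,0,0.5]
    - [0,0.02,0,0,0.5]
    - [0,0.02,0,0,0.5]
    - [0,0.02,0,0,0.5]

```text
time_s: 6.62
ee_pos: [424.9, 64.3, 154.9]
ee_rot: [-94.5, 90.0, -119.1]
force: [0.3, 0.1, -0.6]
gripper_width: 59.3
```

```bash
python3 - <<'E'
from ov import *
s=grab_frame("side");t=grab_frame("top");st=sensors.state();print(st["ee_pos"],st["time_s"],st["force"],st["gripper_width"])
import pickle;pickle.dump((s,t),open("f2.pkl","wb"))
p=st["ee_pos"];F=[x+[0,0,p[2]-40.3] for x in FUN]
print(fit([(s,F[:1])],p[:2]))
a=overlay(s,[([ring(2,float(p[2]))],p[:2],0,(0,0,255)),(F,p[:2],0,(0,255,0)),([ring(27,88)],np.array([425.5,65]),0,(255,0,0))],proj(s,[425,65,100]),(45,45),"/tmp/hov3.png",8)
b=overlay(t,[(F,p[:2],0,(0,255,0))],proj(t,[425,65,100]),(20,45),"/tmp/b.png",8)
cv2.imwrite("pics/hov3.png",cv2.resize(np.hstack([a,b]),None,fx=.75,fy=.75))
E
```

```text
[424.87301826  64.53540571 154.91807969] 6.7167 [ 0.05813115  0.57820093 -0.92245595] 59.37322594087011
(array([425.42196083,  67.86976266]), np.float64(64.38319762745543))
```

View pics/hov3.png

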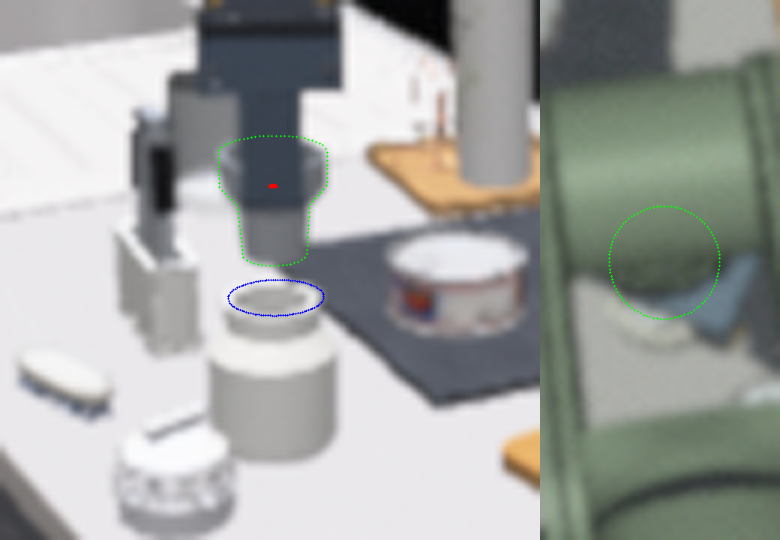

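```bash
python3 - <<'E'
from ov import *
import pickle
s,t=pickle.load(open("f2.pkl","rb"));s0,t0=pickle.load(open("f0.pkl","rb"))
for c in [(425,65.5),(424,66)]:
  print(c)
  for sc in (s,s0):
    print(fit([(sc,[ring(27,88)])],c,rng=3),fit([(sc,[ring(23,88)])],c,rng=3))
    print(' body',fit([(sc,[cyl(37,0,50)])],c,rng=4))
c=np.array([424.2,65.8])
a=overlay(s,[([ring(27,88)],c,0,(0,0,255)),([ring(23,88)],c,0,(0,255,0)),([ring(37,0)],c,0,(255,0,0))],proj(s,[425,65,70]),(18,22),"/tmp/a.png",16)
b=overlay(t0,[([ring(27,88)],c,0,(0,0,255)),([ring(37,0)],c,0,(255,0,0))],proj(t,[425,65,70]),(16,22),"/tmp/b.png",12)
cv2.imwrite("pics/jz.png",np.hstack([a[:528],b]) )
E
```

```text
(425, 65.5)
(array([427.83928418,  64.2703625 ]), np.float64(56.872845643982025)) (array([428.00091797,  60.6372453 ]), np.float64(62.71687862149767))
 body (array([424.16430918,  68.05751928]), np.float64(59.63603379255213))
(array([428.02488708,  64.39739227]), np.float64(57.0511797934295)) (array([427.97606564,  60.64251518]), np.float64(62.61751817987269))
 body (array([423.92173735,  67.62866672]), np.float64(59.562495171643825))
(424, 66)
(array([427.85367393,  64.26211166]), np.float64(56.87325788269628)) (array([427.98234558,  60.60536957]), np.float64(62.71506427503702))
 body (array([424.06426334,  67.90031703]), np.float64(59.63683104337045))
(array([427.86280465,  64.29425669]), np.float64(57.08233526013359)) (array([428.00824499,  60.66189647]), np.float64(62.61804171835319))
 body (array([423.93996286,  67.66285237]), np.float64(59.562666026992304))
```

View pics/jz.png

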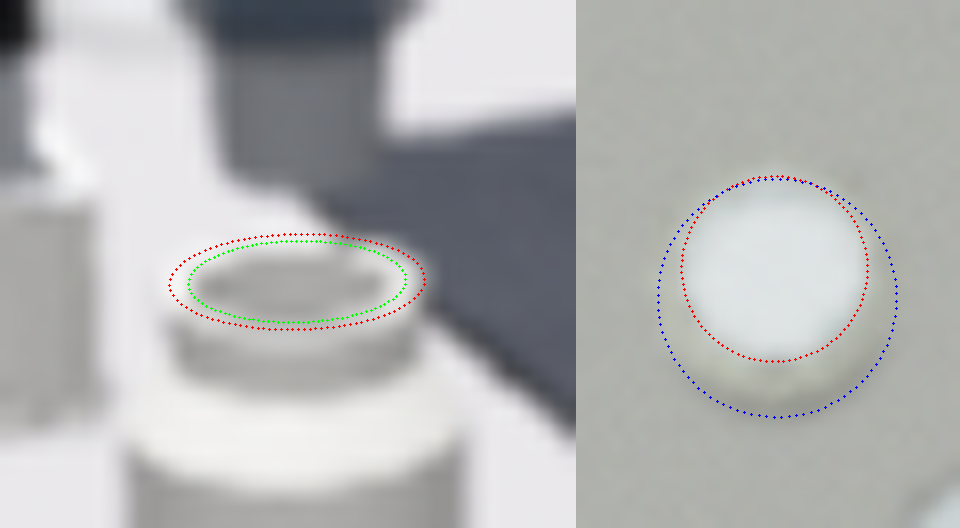

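Request:
play_rows:
  motion:
    - [-0.0004,0.0012,0,0,0.5]
    - [-0.0004,0.0012,-0.01,0,0.5]
    - [-0.0004,0.0012,-0.02,0,0.5]
    - [-0.0004,0.0012,-0.028,0,0.5]
    - [-0.0004,0.0012,-0.034,0,0.5]
    - [-0.0004,0.0012,-0.04,0,0.5]
    - [-0.0004,0.0012,-0.045,0,0.5]
    - [-0.0004,0.0012,-0.045,0,0.5]

```text
time_s: 7.38
ee_pos: [423.8, 66.1, 109.0]
ee_rot: [-150.6, 89.9, -175.1]
force: [-0.5, 0.7, -0.8]
gripper_width: 59.4
```

```bash
python3 - <<'E'
from ov import *
s=grab_frame("side");st=sensors.state();print(st["ee_pos"],st["time_s"],st["force"],st["gripper_width"])
p=st["ee_pos"];F=[x+[0,0,p[2]-40.3] for x in FUN]
c=np.array([424.4,65.8])
overlay(s,[(F,p[:2],0,(0,255,0)),([ring(27,88)],c,0,(0,0,255)),([ring(37,0)],c,0,(255,0,0))],proj(s,[425,65,80]),(22,24),"pics/d1.png",14)
E
```

```text
[424.18438296  66.1113185  109.52287244] 7.4333 [ 0.73826796 -0.77947744 -0.49403829] 59.327008464060974
```

View pics/d1.png

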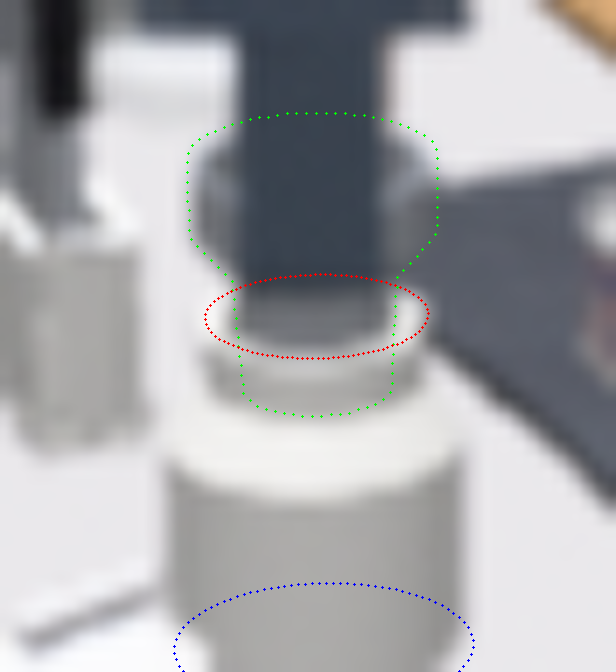

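Request:
play_rows:
  motion:
    - [0,0,-0.003,0,0.5]
    - [0,0,-0.006,0,0.5]
    - [0,0,-0.008,0,0.5]
    - [0,0,-0.01,0,0.5]
    - [0,0,-0.012,0,0.5]
    - [0,0,-0.013,0,0.5]
    - [0,0,-0.013,0,0.5]
    - [0,0,-0.013,0,0.5]

```text
time_s: 8.1
ee_pos: [424.3, 66.1, 96.9]
ee_rot: [-162.3, 90.0, 173.2]
force: [0.2, -0.2, -0.7]
gripper_width: 59.2
```

```bash
python3 - <<'E'
from ov import *
s=grab_frame("side");st=sensors.state();print(st["ee_pos"],st["time_s"],st["force"],st["gripper_width"])
p=st["ee_pos"];F=[x+[0,0,p[2]-40.3] for x in FUN]
c=np.array([424.4,65.8])
overlay(s,[(F[1:],p[:2],0,(0,255,0)),([ring(27,88)],c,0,(0,0,255))],proj(s,[425,65,80]),(22,24),"pics/d2.png",14)
E
```

```text
[424.33239056  66.09957976  96.92038446] 8.15 [ 0.61464718 -0.29483829 -1.37883149] 59.39451629156935
```

View pics/d2.png

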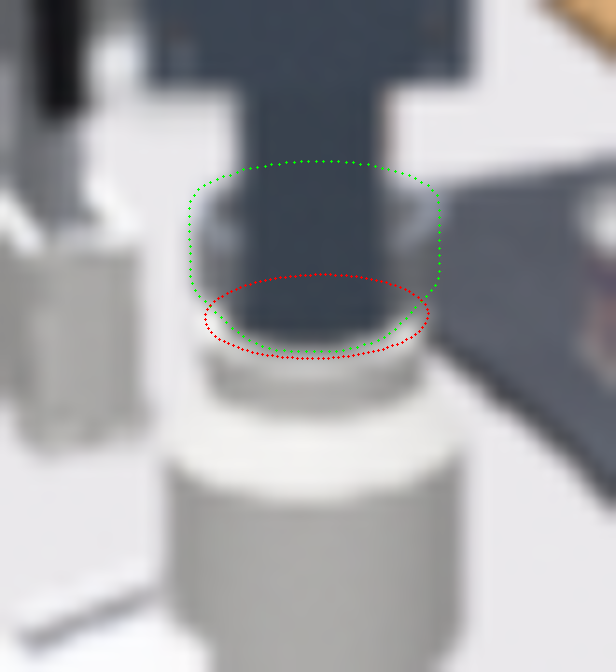

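Looks seated-level, and no contact force yet. A little lower, then release.

Request:
play_rows:
  motion:
    - [0,0,-0.0007,0,0.5]
    - [0,0,-0.0013,0,0.5]
    - [0,0,-0.0015,0,0.5]
    - [0,0,-0.0015,0,0.7]
    - [0,0,-0.0015,0,0.9]
    - [0,0,-0.0015,0,1]
    - [0,0,-0.0015,0,1]
    - [0,0,-0.0015,0,1]

```text
time_s: 8.82
ee_pos: [424.6, 66.1, 95.3]
ee_rot: [57.4, 90.0, 32.8]
force: [-0.5, -0.4, -0.7]
gripper_width: 87.9
```

Request:
play_rows:
  motion:
    - [0,0,0,0,1]
    - [0,0,0.02,0,1]
    - [0,0,0.05,0,1]
    - [0,0.01,0.085,0,1]
    - [0,0.05,0.115,0,1]
    - [0,0.09,0.115,0.07,1]
    - [0,0.13,0.115,0.17,1]
    - [0,0.16,0.115,0.27,1]

```text
time_s: 9.48
ee_pos: [424.6, 228.7, 211.5]
ee_rot: [47.4, 89.8, 38.6]
force: [-0.3, -0.4, 0.5]
gripper_width: 91.4
```

```bash
python3 - <<'E'
from ov import *
s=grab_frame("side");t=grab_frame("top");st=sensors.state();print(st["ee_pos"],st["time_s"],st["force"],st["gripper_width"])
import pickle;pickle.dump((s,t),open("f3.pkl","wb"))
F=[x+[0,0,55] for x in FUN];c=np.array([424.4,65.8])
print(fit([(s,[F[2]])],c,rng=4))
a=overlay(s,[([F[2]],c,0,(0,255,0)),([ring(27,88)],c,0,(0,0,255))],proj(s,[425,120,110]),(32,34),"/tmp/a.png",8)
b=overlay(t,[([F[2]],c,0,(0,255,0))],proj(t,[425,100,110]),(34,34),"/tmp/a.png",8)
cv2.imwrite("pics/d3.png",cv2.resize(np.hstack([a,b]),None,fx=.75,fy=.75))
E
```

```text
[424.58606637 230.27982244 210.47651049] 9.5833 [ 0.74441032 -0.96312128  0.89325437] 91.43445196231633
(array([419.93838326,  57.23083052]), np.float64(68.22587790435001))
```

View pics/d3.png

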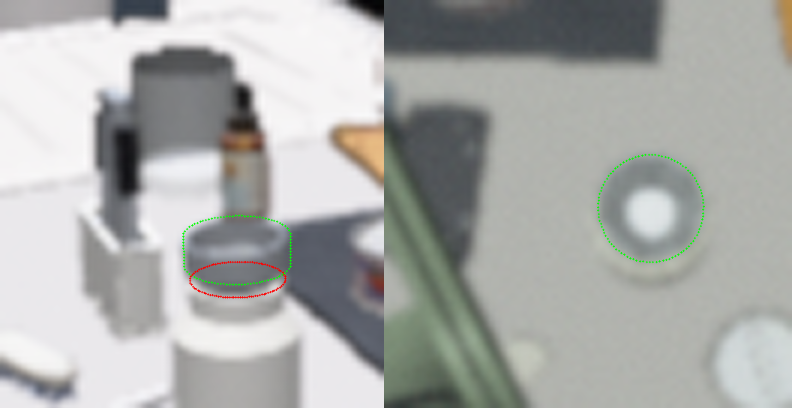

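```bash
python3 - <<'E'
from ov import *
import pickle
s,t=pickle.load(open("f0.pkl","rb"))
def bx(a,b,z0,z1,dy=0): return box(a,b,z0,z1)+[0,dy,0]
pl=[bx(16,4,86,130,23.5)],[bx(16,4,86,130,-23.5)]
for c,y in [((425,244),-.15),((427,243),-.15)]:
  c=np.array(c,float)
  L=[([box(32,90,60,60)],c,y,(0,0,255)),([box(22,80,60,60)],c,y,(255,0,0)),([box(32,90,0,0)],c,y,(0,0,255))]+[(p,c,y,(0,255,0)) for p in pl]
  a=overlay(s,L,proj(s,[425,244,80]),(16,26),"/tmp/a.png",12);b=overlay(t,L,proj(t,[425,244,80]),(20,26),"/tmp/b.png",12)
  cv2.imwrite(f"pics/th{int(c[0])}.png",np.hstack([a,b])[:600])
F=fit([(t,[box(32,90,60,60)])],(427,243,-.15),yaw=True,rng=4);print(F)
E
```

```text
(array([ 4.26192046e+02,  2.41684763e+02, -3.34366148e-01]), np.float64(44.88199377452091))
```

View pics/th427.png

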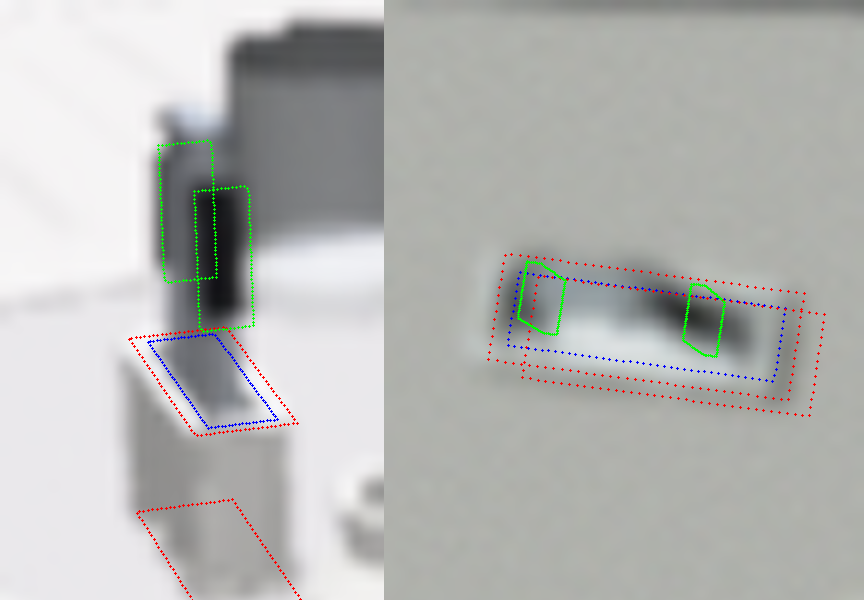

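Request:
play_rows:
  motion:
    - [0.001,0.008,-0.01,0,1]
    - [0.002,0.017,-0.025,0,1]
    - [0.002,0.017,-0.04,0,1]
    - [0.002,0.017,-0.04,0,1]
    - [0.002,0.017,-0.04,0,1]
    - [0.002,0.017,-0.04,0,1]
    - [0.002,0.017,-0.04,0,1]
    - [0.002,0.017,-0.04,0,1]

```text
time_s: 10.25
ee_pos: [427.0, 243.0, 171.3]
ee_rot: [38.5, 89.9, 29.4]
force: [0.6, -1.0, 0.5]
gripper_width: 91.6
```

```bash
python3 - <<'E'
from ov import *
from scipy.spatial.transform import Rotation as Ro
s=grab_frame("side");st=sensors.state();print(st["ee_pos"],st["time_s"],st["force"],st["gripper_width"],Ro.from_euler("xyz",st["ee_rot"],degrees=True).as_matrix()[:,1])
p=st["ee_pos"]
def bx(a,b,z0,z1,dy=0): return box(a,b,z0,z1)+[0,dy,0]
c=np.array([427,246.])
overlay(s,[([ring(2,float(p[2]))],p[:2],0,(0,0,255))]+[([bx(16,4,86,130,d)],c,-.15,(0,255,0)) for d in(-23.5,23.5)],proj(s,[425,245,120]),(30,32),"pics/e1.png",9)
E
```

```text
[426.90420733 243.02082379 171.17694435] 10.3 [-0.16805633  0.20839518  0.59590363] 91.18781815090693 [0.15781299 0.98746851 0.00100333]
```

View pics/e1.png

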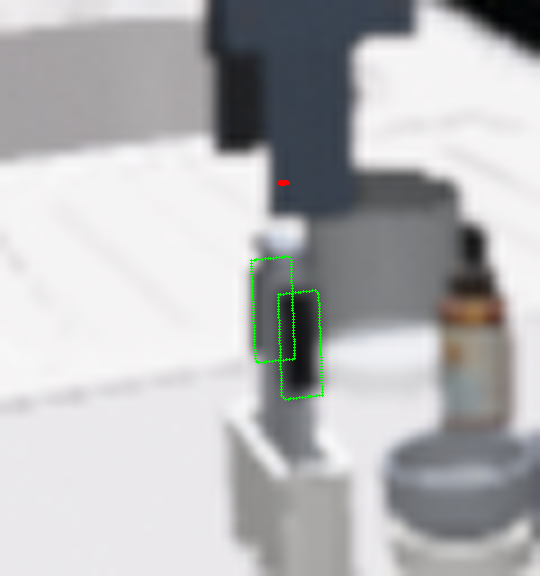

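Request:
play_rows:
  motion:
    - [0,0.003,-0.01,0,1]
    - [0,0.003,-0.025,0,1]
    - [0,0.003,-0.04,0,1]
    - [0,0.003,-0.055,0,1]
    - [0,0.003,-0.07,0,1]
    - [0,0.003,-0.082,0,1]
    - [0,0.003,-0.082,0,1]
    - [0,0.003,-0.082,0,1]

```text
time_s: 10.97
ee_pos: [426.0, 246.0, 87.8]
ee_rot: [-146.1, 89.9, -155.2]
force: [0.0, -0.3, 0.9]
gripper_width: 91.2
```

```bash
python3 - <<'E'
from ov import *
s=grab_frame("side");st=sensors.state();print(st["ee_pos"],st["time_s"],st["force"],st["gripper_width"])
p=st["ee_pos"]
overlay(s,[([ring(2,float(p[2]))],p[:2],0,(0,0,255))],proj(s,[425,245,110]),(30,32),"pics/e2.png",9)
E
```

```text
[426.61121573 246.34219898  88.53468106] 11.0167 [-0.03493205 -0.25414936  0.17321288] 91.00973037202088
```

View pics/e2.png

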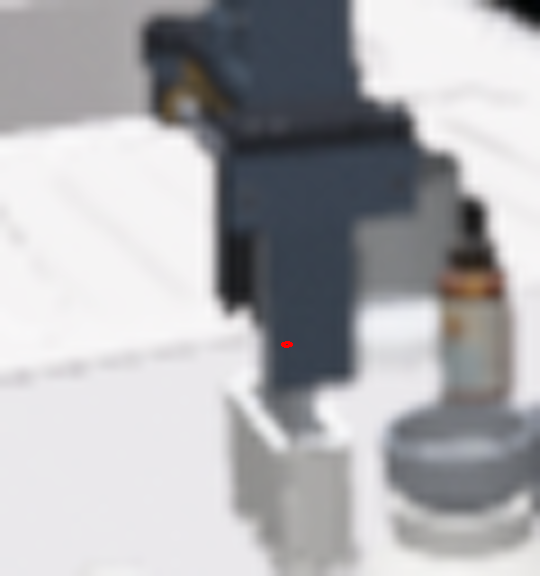

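Request:
play_rows:
  motion:
    - [0,0,0,0,0.8]
    - [0,0,0,0,0.65]
    - [0,0,0,0,0.56]
    - [0,0,0,0,0.52]
    - [0,0,0,0,0.515]
    - [0,0,0,0,0.515]
    - [0,0,0,0,0.515]
    - [0,0,0,0,0.515]
  squeeze: 20

```text
time_s: 11.68
ee_pos: [426.3, 245.9, 88.5]
ee_rot: [-105.5, 90.0, -114.6]
force: [-0.7, -1.1, 1.5]
gripper_width: 47.0
```

Lift gently a little, then check.

Request:
play_rows:
  motion:
    - [0,0,0.005,0,0.515]
    - [0,0,0.012,0,0.515]
    - [0,0,0.02,0,0.515]
    - [0,0,0.03,0,0.515]
    - [0,0,0.045,0,0.515]
    - [0,0,0.06,0,0.515]
    - [0,0,0.08,0,0.515]
    - [0,0,0.1,0,0.515]

```text
time_s: 12.35
ee_pos: [426.3, 246.1, 190.1]
ee_rot: [55.8, 90.0, 46.8]
force: [-0.0, 0.7, -0.2]
gripper_width: 46.9
```

```bash
python3 - <<'E'
from ov import *
s=grab_frame("side");st=sensors.state();print(st["ee_pos"],st["time_s"],st["force"],st["gripper_width"])
p=st["ee_pos"]
overlay(s,[([ring(2,float(p[2]))],p[:2],0,(0,0,255))],proj(s,[425,245,130]),(30,32),"pics/e3.png",9)
E
```

```text
[428.61769598 247.3699833  194.27692186] 12.4 [1.66535238 0.38373435 2.52173291] 46.670397538949864
```

View pics/e3.png

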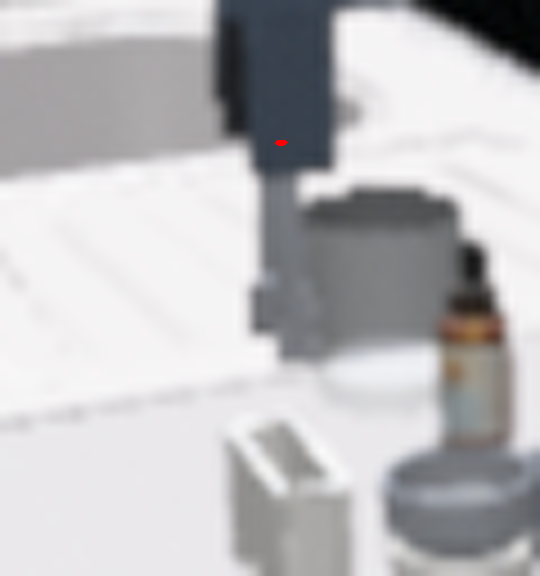

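Request:
play_rows:
  motion:
    - [0,0,0.015,0,0.515]
    - [0,0,0.035,-0.05,0.515]
    - [0,-0.005,0.055,-0.12,0.515]
    - [0,-0.015,0.07,-0.2,0.515]
    - [-0.001,-0.03,0.075,-0.28,0.515]
    - [-0.003,-0.05,0.075,-0.36,0.515]
    - [-0.005,-0.072,0.075,-0.44,0.515]
    - [-0.007,-0.095,0.075,-0.52,0.515]

```text
time_s: 13.07
ee_pos: [419.3, 150.5, 264.1]
ee_rot: [62.4, 89.9, 23.4]
force: [0.1, -0.3, -1.0]
gripper_width: 47.2
```

Request:
play_rows:
  motion:
    - [-0.002,-0.025,0,-0.09,0.515]
    - [-0.004,-0.05,0,-0.18,0.515]
    - [-0.006,-0.075,0,-0.27,0.515]
    - [-0.008,-0.1,0,-0.36,0.515]
    - [-0.01,-0.125,0,-0.45,0.515]
    - [-0.012,-0.15,0,-0.54,0.515]
    - [-0.014,-0.175,0,-0.63,0.515]
    - [-0.016,-0.2,0,-0.72,0.515]

```text
time_s: 13.73
ee_pos: [403.1, -50.0, 264.1]
ee_rot: [76.1, 89.9, -4.3]
force: [0.9, -0.3, -0.7]
gripper_width: 47.2
```

Request:
play_rows:
  motion:
    - [-0.002,-0.025,0,-0.09,0.515]
    - [-0.004,-0.05,0,-0.18,0.515]
    - [-0.006,-0.075,0,-0.27,0.515]
    - [-0.01,-0.1,0,-0.36,0.515]
    - [-0.013,-0.125,0,-0.45,0.515]
    - [-0.016,-0.15,0,-0.54,0.515]
    - [-0.018,-0.17,0,-0.61,0.515]
    - [-0.019,-0.18,0,-0.66,0.515]

```text
time_s: 14.4
ee_pos: [384.1, -231.1, 263.9]
ee_rot: [55.5, 89.9, -62.7]
force: [0.2, 0.2, -1.3]
gripper_width: 47.0
```

```bash
python3 - <<'E'
from ov import *
from scipy.spatial.transform import Rotation as Ro
s=grab_frame("side");st=sensors.state();print(st["ee_pos"],st["time_s"],st["force"],st["gripper_width"],st["qpos"],Ro.from_euler("xyz",st["ee_rot"],degrees=True).as_matrix()[:,1])
cv2.imwrite("pics/e4.png",s["img"])
E
```

```text
[ 384.21227996 -231.83864852  263.83921291] 14.45 [ 0.61400063 -2.07225902  0.12703288] 46.8562537320385 [-3.25049246e+01  4.95291316e+00  9.97756426e+01 -9.80141238e-02
  7.51652992e+01 -4.20106164e+00] [ 0.88065167 -0.47376119  0.00172604]
```

View pics/e4.png

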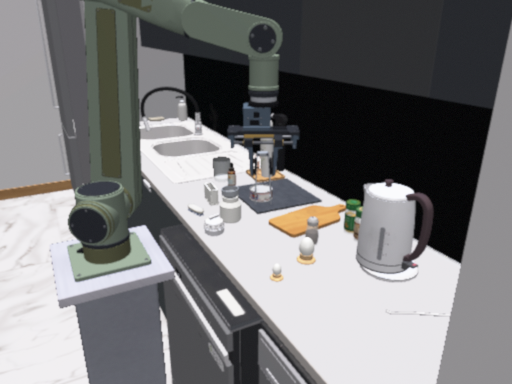

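Request:
play_rows:
  motion:
    - [-0.001,-0.02,0,0,0.515]
    - [-0.003,-0.045,0,0,0.515]
    - [-0.004,-0.07,-0.01,0,0.515]
    - [-0.006,-0.088,-0.03,0,0.515]
    - [-0.006,-0.092,-0.055,0,0.515]
    - [-0.006,-0.092,-0.08,0,0.515]
    - [-0.006,-0.092,-0.1,0,0.515]
    - [-0.006,-0.092,-0.11,0,0.515]

```text
time_s: 15.12
ee_pos: [377.3, -319.4, 151.3]
ee_rot: [-108.1, 89.8, 134.0]
force: [-0.1, 0.9, -0.3]
gripper_width: 46.9
```

Request:
play_rows:
  motion:
    - [0,0,0,0,0.515]
    - [0,0,0,0,0.515]
    - [0,0,0,0,0.515]
    - [0,0,0,0,0.515]
    - [0,0,0,0,0.515]
    - [0,0,0,0,0.515]
    - [0,0,0,0,0.515]
    - [0,0,0,0,0.515]

```text
time_s: 15.78
ee_pos: [378.5, -320.9, 153.7]
ee_rot: [78.8, 90.0, -39.1]
force: [-0.2, 0.1, -0.9]
gripper_width: 46.8
```

```bash
cat > eg.py <<'E'
from ov import *
def shot(fn,c=(378,-323),Z=8):
    s=grab_frame("side");t=grab_frame("top");st=sensors.state();p=st["ee_pos"];print(p,st["time_s"],st["force"],st["gripper_width"])
    import pickle;pickle.dump((s,t),open("fl.pkl","wb"))
    ya=np.radians(-118.3);L=[([ring(1.5,float(p[2])-72)],p[:2],0,(0,0,255))]
    for d in (-24,24): L.append(([box(18,3,p[2]-84,p[2]-60)+[0,d,0]],p[:2],ya,(0,255,0)))
    L.append(([egg(12.5,25,15,17)],np.array(c,float),0,(255,0,0)))
    a=overlay(s,L,proj(s,[378,-323,60]),(25,35),"/tmp/a.png",Z);b=overlay(t,L,proj(t,[378,-323,60]),(22,35),"/tmp/a.png",Z)
    cv2.imwrite(fn,np.hstack([a,b]));return s,t
E
python3 -c "
from eg import *
shot('pics/g1.png')"
```

```text
[ 378.4534387  -320.91378613  153.51975232] 15.8833 [-0.49925726 -0.28098736 -1.3136338 ] 47.46151244459714
```

View pics/g1.png

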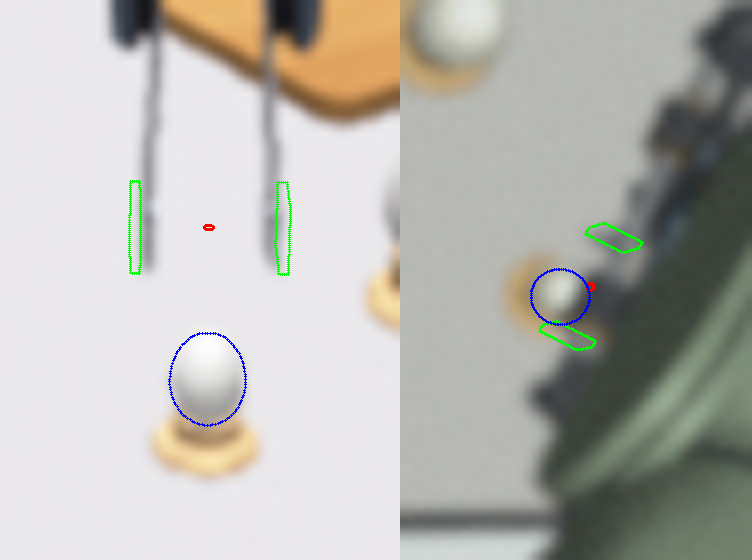

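Request:
play_rows:
  motion:
    - [-0.0008,0.0004,-0.005,0,0.515]
    - [-0.0008,0.0004,-0.013,0,0.515]
    - [-0.0008,0.0004,-0.021,0,0.515]
    - [-0.0008,0.0004,-0.029,0,0.515]
    - [-0.0008,0.0004,-0.037,0,0.515]
    - [-0.0008,0.0004,-0.045,0,0.515]
    - [-0.0008,0.0004,-0.051,0,0.515]
    - [-0.0008,0.0004,-0.0565,0,0.515]

```text
time_s: 16.55
ee_pos: [377.5, -320.3, 95.9]
ee_rot: [-104.4, 90.0, 137.7]
force: [-0.2, -0.1, -0.5]
gripper_width: 47.0
```

Request:
play_rows:
  motion:
    - [0,0,0,0,0.515]
    - [0,0,0,0,0.515]
    - [0,0,0,0,0.515]
    - [0,0,0,0,0.515]
    - [0,0,0,0,0.515]
    - [0,0,0,0,0.515]
    - [0,0,0,0,0.515]
    - [0,0,0,0,0.515]

```text
time_s: 17.22
ee_pos: [377.7, -320.5, 97.1]
ee_rot: [76.9, 90.0, -41.0]
force: [-0.4, -0.1, -1.0]
gripper_width: 46.8
```

```bash
python3 -c "
from eg import *
shot('pics/g2.png')"
```

```text
[ 377.66301208 -320.48322015   97.00339835] 17.3167 [ 0.55433413 -0.61888846 -0.9598147 ] 47.18164363627101
```

View pics/g2.png

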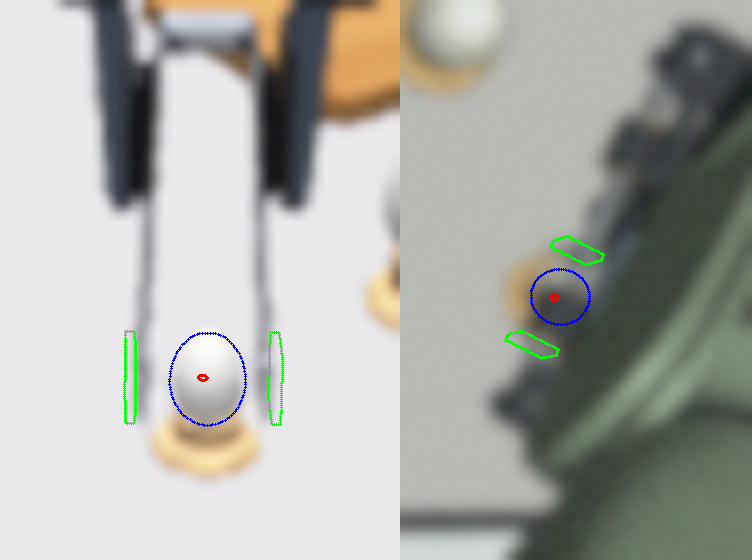

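Request:
play_rows:
  motion:
    - [0.0007,-0.0004,0,0,0.515]
    - [0.0013,-0.0007,0,0,0.515]
    - [0.0013,-0.0007,0,0,0.5]
    - [0.0013,-0.0007,0,0,0.49]
    - [0.0013,-0.0007,0,0,0.48]
    - [0.0013,-0.0007,0,0,0.47]
    - [0.0013,-0.0007,0,0,0.46]
    - [0.0013,-0.0007,0,0,0.45]

```text
time_s: 17.98
ee_pos: [379.1, -321.2, 97.0]
ee_rot: [86.0, 90.0, -31.9]
force: [0.0, -0.3, -0.6]
gripper_width: 41.6
```

Request:
play_rows:
  motion:
    - [0,0,0,0,0.44]
    - [0,0,0,0,0.43]
    - [0,0,0,0,0.42]
    - [0,0,0,0,0.41]
    - [0,0,0,0,0.4]
    - [0,0,0,0,0.4]
    - [0,0,0,0,0.4]
    - [0,0,0,0,0.4]

```text
time_s: 18.65
ee_pos: [379.0, -321.2, 96.9]
ee_rot: [85.6, 90.0, -32.3]
force: [0.3, -0.6, -0.5]
gripper_width: 41.9
```

```bash
python3 -c "
from eg import *
shot('pics/g3.png')"
```

```text
[ 378.9921382  -321.1981869    96.95646918] 18.75 [ 0.13683385 -0.5429988  -1.51007289] 41.55053326297646
```

View pics/g3.png

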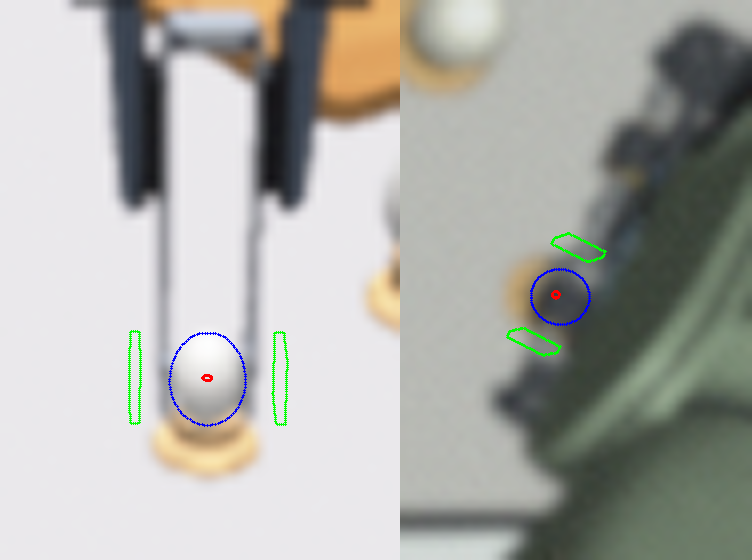

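Request:
play_rows:
  motion:
    - [0,0,0,0,0.4]
    - [0,0,0,0,0.4]
    - [0,0,0.002,0,0.4]
    - [0,0,0.006,0,0.4]
    - [0,0,0.012,0,0.4]
    - [0,0,0.02,0,0.4]
    - [0,0,0.03,0,0.4]
    - [0,0,0.04,0,0.4]
  squeeze: 25

```text
time_s: 19.42
ee_pos: [379.0, -321.3, 138.2]
ee_rot: [77.4, 90.0, -40.5]
force: [0.3, -0.3, -0.9]
gripper_width: 41.5
```

Request:
play_rows:
  motion:
    - [0,0,0.01,0,0.4]
    - [0,0,0.022,0,0.4]
    - [0,0,0.034,0,0.4]
    - [0,0,0.046,0,0.4]
    - [0,0,0.06,0,0.4]
    - [0,0,0.075,0,0.4]
    - [0,0,0.09,0,0.4]
    - [0,0,0.1,0,0.4]

```text
time_s: 20.08
ee_pos: [379.3, -321.5, 239.3]
ee_rot: [76.2, 89.8, -41.7]
force: [0.6, -0.6, -0.8]
gripper_width: 41.6
```

```bash
python3 -c "
from eg import *
s,t=shot('pics/g4.png')
st=sensors.state();p=st['ee_pos'];overlay(s,[([ring(1.5,float(p[2])-72)],p[:2],0,(0,0,255))],proj(s,p-[0,0,40]),(35,35),'pics/g4.png',8)
"
```

```text
[ 379.78103112 -321.90469768  239.27150914] 20.1833 [-0.23153356  0.16592044 -0.75113328] 41.68894119442967
```

View pics/g4.png

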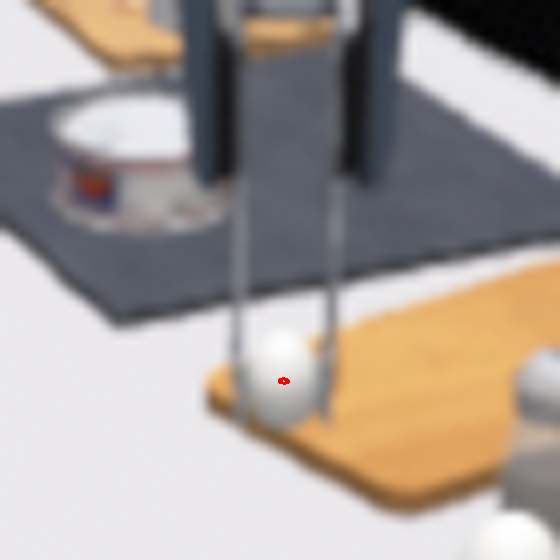

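Request:
play_rows:
  motion:
    - [0.001,0.008,0.004,0,0.4]
    - [0.003,0.022,0.008,0,0.4]
    - [0.005,0.042,0.012,0,0.4]
    - [0.008,0.065,0.014,0,0.4]
    - [0.011,0.09,0.014,0,0.4]
    - [0.014,0.115,0.014,0,0.4]
    - [0.017,0.14,0.014,0,0.4]
    - [0.02,0.165,0.014,0,0.4]

```text
time_s: 20.85
ee_pos: [398.1, -153.6, 250.4]
ee_rot: [-103.0, 89.9, 139.1]
force: [0.4, 0.2, -0.4]
gripper_width: 41.7
```

Request:
play_rows:
  motion:
    - [0.003,0.025,0,0,0.4]
    - [0.006,0.05,0,0,0.4]
    - [0.009,0.075,0,0,0.4]
    - [0.012,0.1,0,0,0.4]
    - [0.015,0.125,0,0,0.4]
    - [0.018,0.148,0,0,0.4]
    - [0.02,0.168,0,0,0.4]
    - [0.022,0.183,0,0,0.4]

```text
time_s: 21.52
ee_pos: [419.6, 29.4, 250.4]
ee_rot: [-87.7, 89.9, 154.5]
force: [-0.3, 0.0, 0.1]
gripper_width: 41.5
```

```bash
python3 -c "
from h import *
st=sensors.state();print(st['ee_pos'],st['time_s'],st['gripper_width'])"
```

```text
[419.61681748  29.41190803 250.43340623] 21.5167 41.503222423079734
```

Request:
play_rows:
  motion:
    - [0.001,0.012,0,0,0.4]
    - [0.002,0.022,0,0,0.4]
    - [0.003,0.03,0,0,0.4]
    - [0.004,0.034,0,0,0.4]
    - [0.005,0.036,0,0,0.4]
    - [0.005,0.036,0,0,0.4]
    - [0.005,0.036,0,0,0.4]
    - [0.005,0.036,0,0,0.4]

```text
time_s: 22.18
ee_pos: [425.9, 62.3, 250.9]
ee_rot: [15.4, 90.0, -102.6]
force: [-0.1, 0.4, -1.6]
gripper_width: 41.6
```

```bash
python3 -c "
from ov import *
s=grab_frame('side');t=grab_frame('top');st=sensors.state();p=st['ee_pos'];print(p,st['time_s'],st['gripper_width'],st['force'])
c=np.array([424.4,65.8]);E=egg(12.5,0,15,17)+[0,0,p[2]-72]
L=[([E],p[:2],0,(0,0,255)),([FUN[2]+[0,0,55]],c,0,(0,255,0))]
a=overlay(s,L,proj(s,[424,65,150]),(25,35),'/tmp/a.png',8);b=overlay(t,L,proj(t,[424,65,150]),(25,35),'/tmp/a.png',8)
cv2.imwrite('pics/z1.png',np.hstack([a,b]))
for n in ('quail_egg_mid','funnel_mouth','jar'):
  print(n,finder.spot_point(s,n)[:2],finder.spot_point(t,n)[:2])
"
```

```text
[425.92123149  62.37565081 250.91849941] 22.2833 41.77533175460706 [-0.22061479  0.11067961 -0.59535711]
quail_egg_mid [{'point': [229.3, 195.4], 'conf': 0.7}] []
funnel_mouth [{'point': [307.0, 246.6], 'conf': 0.63}, {'point': [229.8, 189.8], 'conf': 0.57}] []
jar [{'point': [229.3, 216.8], 'conf': 0.97}] [{'point': [249.9, 215.3], 'conf': 0.44}]
```

View pics/z1.png

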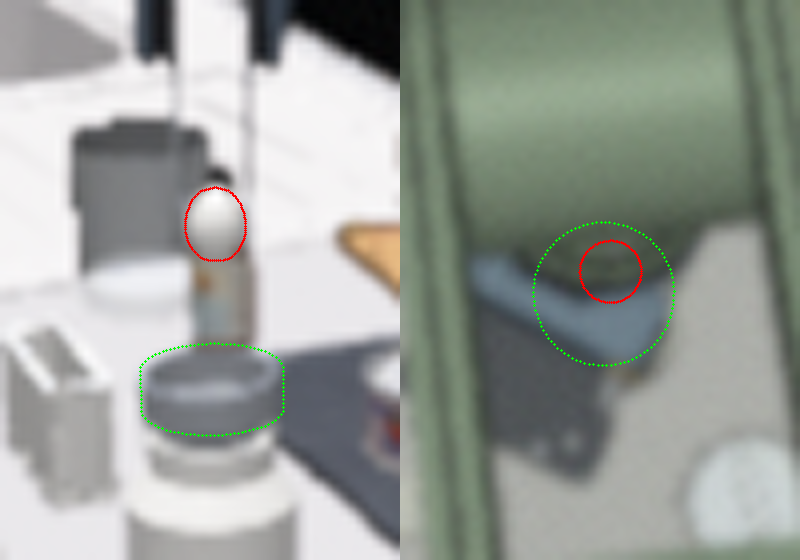

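Request:
play_rows:
  motion:
    - [-0.0005,0.001,-0.002,0,0.4]
    - [-0.001,0.002,-0.005,0,0.4]
    - [-0.0015,0.003,-0.008,0,0.4]
    - [-0.0015,0.003,-0.011,0,0.4]
    - [-0.0015,0.003,-0.012,0,0.4]
    - [-0.0015,0.003,-0.012,0,0.4]
    - [-0.0015,0.003,-0.012,0,0.4]
    - [-0.0015,0.003,-0.012,0,0.4]

```text
time_s: 23.25
ee_pos: [424.6, 65.8, 239.0]
ee_rot: [113.2, 90.0, -4.7]
force: [-0.3, -0.5, -0.7]
gripper_width: 41.5
```

Request:
play_rows:
  motion:
    - [0,0,0,0,0.4]
    - [0,0,0,0,0.4]
    - [0,0,0,0,0.4]
    - [0,0,0,0,0.4]
    - [0,0,0,0,0.4]
    - [0,0,0,0,0.4]
    - [0,0,0,0,0.4]
    - [0,0,0,0,0.4]

```text
time_s: 23.92
ee_pos: [424.4, 65.8, 238.9]
ee_rot: [104.0, 90.0, -13.9]
force: [-0.6, -0.6, -0.2]
gripper_width: 41.6
```

```bash
python3 -c "
from ov import *
s=grab_frame('side');st=sensors.state();p=st['ee_pos'];print(p,st['time_s'],st['gripper_width'],st['force'])
c=np.array([424.4,65.8]);E=egg(12.5,0,15,17)+[0,0,p[2]-72]
L=[([E],p[:2],0,(0,0,255)),([FUN[2]+[0,0,55]],c,0,(0,255,0))]
overlay(s,L,proj(s,[424,65,150]),(25,35),'pics/z2.png',8)
cv2.imwrite('pics/z2f.png',s['img'])
"
```

```text
[424.45771235  65.8282908  238.93114075] 23.9667 42.035053316771815 [-0.92205231  0.03083645 -0.53772451]
```

View pics/z2.png

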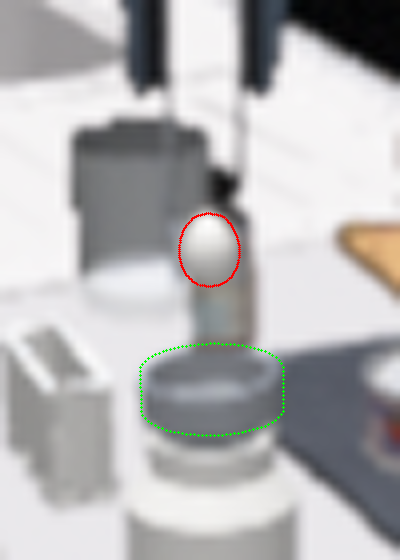

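View pics/z2f.png

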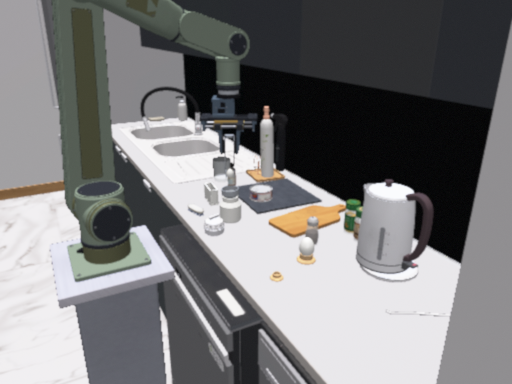

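The egg is held still at about (209,250) in the crop, centred over the funnel at about (212,380) and clear of it. Everything else stands where it was.

```bash
python3 -c "
from h import *
print(job_done())"
```

```text
the job is handed in; nothing more can be done
None
```

The funnel is seated in the jar. The tongs are holding the quail's egg still over the funnel, and I handed the job in at about 24 s.

**Funnel:** I gripped it by the collar, lowered it into the jar's mouth and let go. Pictures from both cameras then showed it upright and centred. In the side view it sat about 1 pixel (roughly 3 mm) lower than I had modelled. The automatic contour fit in that view gave a position about 10 mm off; I judged it wrong because the overlays and the top view agreed with each other.

**Egg:** I took the tongs from the holder held at 47 mm and closed them on the egg at 41.6 mm, as expected for a grip on the egg. I then raised the squeeze to 25 N.

**Last checks:**
- **Position:** by the arm's reading, the egg hangs within about 1 mm of the funnel's estimated axis. Its middle is about 52 mm above the funnel's mouth.
- **Side view:** the egg is clear of the funnel, the cup is empty, and the hen's egg and other things look unmoved by eye.
- **Not checked:** the arm blocked the top camera at the end, so the egg's final centring is confirmed only by the side camera and the arm's reading.

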